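# Park the captive screw and open the instrument bay

### The arm

A 6-joint arm with a two-finger parallel gripper is mounted at the origin on the work surface. World frame = base frame: x ahead of the robot, y to its left, z up, the work surface at z = 0. Lengths are in m, angles in rad, forces in N, time in s.
With the tool pointing down it reaches from about 0.35 to 0.725 m from the base axis. Payload 4.3 kg.
Tool frame: the origin (TCP) lies on the centre line of the jaws, within the pads' length; the fingertips stand manip.tcp_to_tips ahead of it and the grasp point (between the pads) is the TCP (manip.tcp_to_tips is the distance from the TCP to the fingertips, in m); z points along the fingers, y is the line along which they close (so a half turn about z gives the same grasp; the last joint's range is limited). The gripper opens to 85 mm and grips with 20 to 120 N. Pads are 22 mm wide; open, the fingers measure 114 mm over their backs; the gripper's body (76 mm by 85 mm) begins 54 mm behind the grasp point. The pads swing forward as they close: fully open they stand 13 mm farther back than shut.
Start: joints at [1.048, 0.377, 0.081, 1.274, 0, 1.46], TCP at [0.231, 0.527, 0.25] pointing down, gripper open.
Joint ranges: [-2.72, 2.72], [-0.84, 1.66], [-1.02, 1.22], [-1.77, 2.12], [-1.37, 1.28], [-3.14, 3.14]. Speed limits (rad/s): [2.57, 2.57, 3.14, 3.14, 3.14, 3.14].

### API

Orientations are given as [roll, pitch, yaw] about the fixed x, y, z axes, in that order (R = Rz(yaw) Ry(pitch) Rx(roll)).
In Python, from rig import manip, optics, ticket, observe gives the robot as it stands (manip), with the cameras (optics), the readings as plain functions and the job (ticket).
- The arm moves only by the tool shift_gripper, called after "Request:" as name(argument=value, ...), one argument or row to a line, values as JSON. Schema: {"type":"object","properties":{"plan":{"type":"array","items":{"type":"array","items":{"type":"array","items":{"type":"number"},"minItems":7,"maxItems":7},"minItems":1,"maxItems":8},"minItems":1,"maxItems":1},"grip_force":{"type":"number"},"only":{"type":"string"},"quiet":{"type":"boolean"},"lines":{"type":"string"}},"required":["plan"],"additionalProperties":false}. plan is a list that holds a single list of rows (three levels of brackets), with 1 to 8 rows, each of 7 numbers: a rotation vector rx, ry, rz in normalised numbers (1 is pi/2 rad), then dx, dy, dz in a scale on which 1.0 is 1000 mm, then the finger opening in m; each row is the pose to reach, as a shift and turn from the pose commanded when the call began, along the tool's axes at that moment; what a row does not reach only later rows make up. A row lasts 1/8 s, in which the tool goes at most 0.0625 m and 0.188 rad, less where a joint would pass 70% of its speed; a pose out of reach is approached as far as the arm can. The fingers move at their own pace and stop on an object; grip_force is the grip in N (left out, the last holds). Time passes only in rows, so rows that do not move let the fingers close. The tool returns the time, the measured TCP pose, the force, the opening and the grip force at its end. only (a regular expression) keeps the lines of the reply that match it, lines (a string "A,B") keeps lines A to B, and quiet returns only ok. A shift or turn number past 1, either way, is cut back to 1. Input that does not fit is refused with a message, and nothing moves.
- observe(): the state, without advancing time (a new reading comes with each control period).
- optics.camera(name): name is "side" or "top" or "wrist"; returns (picture, depth): 420x560x3 uint8, blue, green, red; 420x560 float32, m along the optical axis (not along the pixel's ray), 0 where there is no reading.
- optics.camera_model(name): a dict with "fx", "fy", "cx", "cy" (pixels), "R" (3x3) and "t" (3): a world point X has camera coordinates R X + t. Camera axes: x right, y down, z forward; pixel columns grow to the right and rows downward; lengths in m; the calibration is good to about 2 mm. A picture is of the moment at which its call begins: read the wrist's pose just before it. camera_model takes no time and is no camera call; for the wrist camera it gives the pose at the moment of the call.
- ticket.hand_in(): hands the job in; it is judged then, once.
The state is a dict: "clock": time; "joints": joint angles; "qd": joint speeds; "effort": joint torques, N m; "tool_pos": TCP position; "eef_rot": TCP orientation; "contact_force": force on the tool from outside, world axes, zero at the start; "wrist_torque": the same for the moment, N m; "opening": finger opening in m; "gripper_force": force on a finger pad.
Only numpy, scipy, OpenCV 4.12 (cv2) and the standard library are available. Lean on these libraries where they do the work, as an engineer would, in place of code of your own. Each camera call takes 0.05 s, during which the arm holds its last target. There are 200 camera calls.

### The job

Open the component bay of the green instrument that lies on the tilted stand. Its sliding aluminium cover is bolted by a captive tee screw: pull the screw straight out against its spring until its thread catches, then back it out anticlockwise all the way to its stop so that it stays parked, and only then slide the cover fully open, towards the screw's end of the cover. Let go of everything, and leave the other things on the bench where they lie.

Things in the scene. Friction and masses are not known exactly. Their poses are not given: they have to be found in the camera images.
- case: green sheet-metal case, 200 x 340 x 85 mm, fixed on a dark steel stand. Origin: centre of its underside. Axes: x up the slope (away from the robot), y along its width to the left, z out of its sloping top (25 degrees from vertical, leaning to the robot). Top at z = 85 mm: bay at the -y end, deck at the +y end; along each long edge a guide rail (|x| = 78 to 100 mm, 10 mm high)
- cover (a joint): slide of the bay cover (m) along the case's +y axis: 0 = shut, 0.13 = fully open at its stop, over the deck. Bare aluminium plate 164 x 190 x 4 mm between the guide rails; shut, its centre is at case (0, -73 mm), its face at case z = 90 mm. Stays where it is left; takes about 2 N. While the screw's end is in the deck it moves no more than 2 mm
- cover_handle (a point): middle of the grip bar of the cover's black bow handle, near the cover's -y end: round bar 12 mm thick, 90 mm long along the case's x axis, its centre 40 mm above the cover's face. Axes as the case's. Moves with the cover
- screw_pull (a joint): how far the captive screw is drawn out (m), along the case's +z: 0 = fully in, sprung (4 N at 0, 9 N at 13 mm, 11 N at 19 mm). At turn 0 it pulls out to a firm stop at 15 mm; from 13 mm on the thread can be entered. It springs back in if let go before the thread has caught. Above 16 mm its end is clear of the deck and the cover can slide
- screw_turn (a joint): turn of the screw (rad), anticlockwise from outside: 0 at the start, 2.4 at the firm stop, fully backed out. Pushed in, a square neck stops it turning; pulled out 13 to 15 mm it turns; caught after 0.4 rad. Turning then draws it out 3 mm per rad (12 mm at 0.2, 18 mm at 2.3 rad; up to 3 mm play outwards). Caught, it stays where left. Takes about 0.1 N m
- screw_grip (a point): middle of the screw's black tee handle, on its axis: bar 13 mm thick, 66 mm long, 30 mm tall (along the screw); beneath it a 12 mm neck, and a collar 42 mm across, 12 mm high. Axes: y along the bar, x across it, z outward (the case's z). 115 mm from the cover handle, at the cover's +y end. Pushed in, it stands 40 mm above the cover's face. Moves and turns with the screw
- driver: a loose black-handled screwdriver, 210 mm long, on the bench in front of the stand; must stay put
- spanner: a loose steel spanner, 170 mm long, on the bench in front of the stand; must stay put
- heatsink: a loose finned aluminium heat sink, 80 x 60 x 31 mm, to the right and in front of the stand; must stay put
- regulator: a loose aluminium pressure regulator, block 62 x 50 x 50 mm with a round knob, to the left of the stand; must stay put
- bottle: a white plastic bottle, 60 mm across and 150 mm tall, standing to the right of the stand; must stay put
- parts_tray: a grey divided parts tray, 120 x 180 x 35 mm, to the left and in front of the stand; must stay put

How it is judged:
On the way, in this order (a step that is already met when the one before it is completed fails the run):
1. the captive screw is pulled out against its spring, 11 mm or more, with the cover still shut (value of joint screw_pull above 0.011 m and value of joint screw_turn below 1 rad and value of joint cover below 0.01 m), for 0.1 s.
2. the screw is backed out to its stop (turn over 2.15 rad) and stands out over 16 mm, with the cover still shut (value of joint screw_turn above 2.15 rad and value of joint screw_pull above 0.016 m and value of joint cover below 0.03 m), for 0.2 s.
At the end, for the whole second after the job is handed in: the screw is parked (backed out more than 2.1 of 2.4 rad, standing out more than 16 mm), the cover is open by more than 120 of 130 mm and at rest, and the other things lie where they lay (within 30 mm) (value of joint screw_turn above 2.1 rad and value of joint screw_pull above 0.016 m and value of joint cover above 0.12 m and velocity of joint cover below 0.01 m/s); the robot touches nothing.
It fails at once if a thing lying on the bench is moved by more than 30 mm (distance of any of driver, spanner, heatsink, regulator, bottle, parts_tray from where it was at the start of the episode above 0.03 m).
It also fails if it takes over 61 s, if anything falls off the work surface, if the arm or the gripper's body presses on something with over 40 N, if the wrist force passes 120 N, or if a joint passes its speed limit or range.

## Working session

There is one attempt and no reset: what is moved stays moved. The work goes in short steps, Python scripts to look and compute and a tool call to move; the robot and the scene stay as the last step left them, time stands still between calls to the robot, and variables do not carry over. Pictures are saved under pics/ and viewed, at most 10 in all, crops included, and the job is handed in when it is done.

```bash
ls; mkdir -p pics; python3 - <<'E'
from rig import manip, optics, ticket, observe
import cv2, numpy as np
print(observe(), manip.tcp_to_tips)
for n in ("side","top"):
    p,d=optics.camera(n); cv2.imwrite(f"pics/{n}0.png",p); np.save(f"pics/{n}0.npy",d)
    m=optics.camera_model(n); print(n,m)
a=cv2.imread("pics/side0.png")
E
```

```text
pics
rig.py
{'clock': 0.0, 'joints': array([1.04769277e+00, 3.78058647e-01, 7.96361235e-02, 1.27439056e+00,
       5.24876348e-06, 1.46051011e+00]), 'qd': array([-1.28648648e-03, -1.54037021e-03,  2.45060819e-04,  7.61858190e-04,
       -6.44471002e-05, -1.42731178e-04]), 'effort': array([ 1.13721875e-03, -4.63606167e+01,  2.69874859e+01,  2.09168193e-02,
       -3.70507814e-04,  4.11434343e-06]), 'tool_pos': array([0.23036482, 0.52617206, 0.24936731]), 'eef_rot': array([-3.13958873e+00, -2.27186478e-04,  2.72877509e+00]), 'contact_force': array([-0.5073517 ,  0.12705174,  0.19557617]), 'wrist_torque': array([ 0.02305576,  0.04054547, -0.00011121]), 'gripper_force': 0.0, 'opening': 0.08538080711985485} 0.019
side {'fx': 391.222179373134, 'fy': 391.222179373134, 'cx': 281.1584590461293, 'cy': 208.69655365708536, 'R': array([[-0.98901962, -0.14699362, -0.01526653],
       [-0.09618829,  0.71870524, -0.6886295 ],
       [ 0.11219627, -0.67959963, -0.72495265]]), 't': array([0.60166084, 0.08058946, 1.09270371])}
top {'fx': 430.2336055162763, 'fy': 430.2336055162763, 'cx': 279.14855837151987, 'cy': 207.67584410791267, 'R': array([[ 0.00317248, -0.99992773, -0.01159651],
       [-0.99540983, -0.00204849, -0.09568211],
       [ 0.09565144,  0.01184683, -0.99534439]]), 't': array([0.07976896, 0.59589609, 1.18721072])}
```

View pics/side0.png

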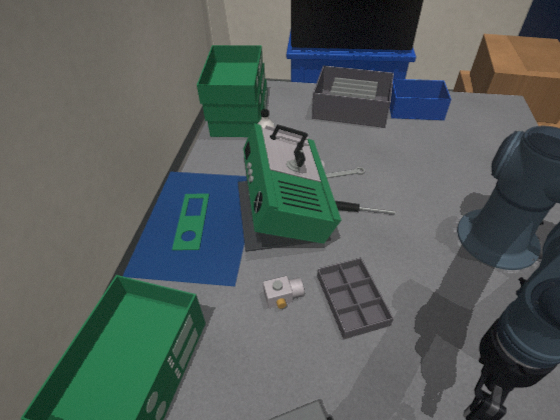

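View pics/top0.png

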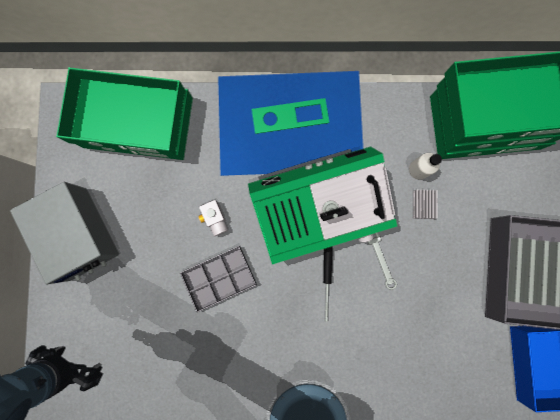

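The top view shows the case at (250–395, 150–262), the cover handle near (376,197) and the tee near (333,213). I'll enlarge that area.

```bash
cat > h.py <<'E'
import numpy as np, cv2
from rig import manip, optics, ticket, observe
from scipy.spatial.transform import Rotation as Ro
def cloud(d,m):
    v,u=np.mgrid[0:d.shape[0],0:d.shape[1]]
    c=np.stack([(u-m['cx'])/m['fx']*d,(v-m['cy'])/m['fy']*d,d],-1)
    return (c-m['t'])@m['R']
E
python3 - <<'E'
from h import *
p=cv2.imread("pics/top0.png"); d=np.load("pics/top0.npy"); m=optics.camera_model("top")
X=cloud(d,m)
cv2.imwrite("pics/crop.png",cv2.resize(p[140:270,240:400],None,fx=5,fy=5,interpolation=cv2.INTER_CUBIC)[:600])
# cover plane: points in the bright cover region
hsv=cv2.cvtColor(p,cv2.COLOR_BGR2HSV)
mask=np.zeros(d.shape,bool); mask[150:250,310:395]=1
mask&=(hsv[...,1]<40)&(hsv[...,2]>150)&(d>0)&(X[...,2]>0.1)
P=X[mask]
for _ in range(5):
    c=P.mean(0); n=np.linalg.svd(P-c)[2][2]; n*=np.sign(n[2]); r=(P-c)@n; P=P[abs(r)<max(.003,1.5*r.std())]
print(len(P),c,n,np.degrees(np.arccos(n[2])),"yaw",np.arctan2(-n[1],-n[0]),r.std())
h=(X-c)@n
# things standing above the cover
sel=np.zeros(d.shape,bool); sel[150:250,305:395]=1
for lo,hi in((.028,.06),(.036,.06)):
  s=sel&(h>lo)&(h<hi)&(d>0)
  k,l,st,ce=cv2.connectedComponentsWithStats(s.astype(np.uint8))
  for i in range(1,k):
    if st[i,4]>8: print(lo,st[i],ce[i],X[l==i].mean(0),h[l==i].max())
E
```

```text
2993 [ 0.60336759 -0.10448434  0.15898552] [-0.40598554 -0.12335341  0.90551625] 25.107097164289808 yaw 0.29497321563332973 0.0014762333032338748
0.028 [372 179  13  40 201] [378.5721393  198.53233831] [ 0.60192902 -0.16218707  0.19874771] 0.04991192654473819
0.028 [320 206  29  15 224] [334.00892857 213.1875    ] [ 0.56590144 -0.05321981  0.20298942] 0.0595340299088681
0.036 [373 180  12  39 192] [378.72916667 198.84895833] [ 0.60114201 -0.16250962  0.19894559] 0.04991192654473819
0.036 [321 207  28  14 197] [334.38071066 213.58883249] [ 0.56476304 -0.05389775  0.20488372] 0.0595340299088681
```

View pics/crop.png

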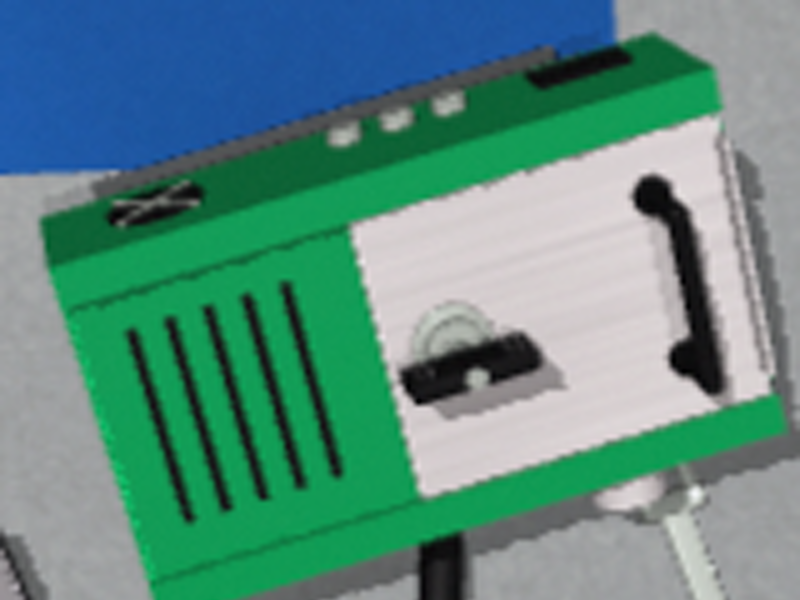

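```bash
cat >> h.py <<'E'
Y=0.29; T=np.radians(25)
C=Ro.from_euler('z',Y)*Ro.from_euler('y',-T)   # case axes: columns x,y,z
Cm=C.as_matrix()
def tool(turn):  # tool z=-case z, tool y = case x turned by `turn` about case z
    return C*Ro.from_euler('z',turn)*Ro.from_matrix(np.array([[0,1,0],[1,0,0],[0,0,-1.]]).T)
def rel(pos,rot):
    o=observe(); R0=Ro.from_euler('xyz',o['eef_rot'])
    print("rotvec",(R0.inv()*rot).as_rotvec().round(3),"shift",R0.inv().apply(pos-o['tool_pos']).round(4),
     "F",o['contact_force'].round(1),"clock",round(o['clock'],2),"tcp",o['tool_pos'].round(4),"j",o['joints'].round(2),"open",round(o['opening'],3))
E
python3 - <<'E'
from h import *
d=np.load("pics/top0.npy"); m=optics.camera_model("top"); X=cloud(d,m)
print(Cm.round(3))
c=np.array([ 0.60336759,-0.10448434,0.15898552]); n=Cm[:,2]; h=(X-c)@n
u=(X-c)@Cm
b=np.zeros(d.shape,bool); b[150:250,305:395]=1
for nm,c0,c1,lo,ht in(("tee",305,355,.048,.04),("hnd",365,395,.038,.04)):
    s=b.copy(); s[:,:c0]=0; s[:,c1:]=0; s&=(h>lo)&(h<.065)
    q=u[s]; print(nm,len(q),"min",q.min(0),"max",q.max(0),"med",np.median(q,0))
    mid=(np.percentile(q,3,0)+np.percentile(q,97,0))/2; mid[2]=ht; print(mid,c+Cm@mid)
    ln=np.linalg.svd(q[:,:2]-q[:,:2].mean(0))[2][0]; print("dir in case",ln)
E
```

```text
[[ 0.868 -0.286 -0.405]
 [ 0.259  0.958 -0.121]
 [ 0.423  0.     0.906]]
tee 149 min [-0.00963305  0.02609527  0.04805751] max [0.00456441 0.09184214 0.05965781] med [-0.00181548  0.05927283  0.05428169]
[-0.00268368  0.05951543  0.04      ] [ 0.56781948 -0.0529835   0.19410366]
dir in case [-0.01156559  0.99993312]
hnd 191 min [-0.05262199 -0.06224257  0.03814332] max [ 0.0475648  -0.04886986  0.0498818 ] med [ 0.00022869 -0.05457281  0.0444427 ]
[-0.00108291 -0.05568959  0.04      ] [ 0.60215283 -0.16296314  0.19478017]
dir in case [-0.99999392 -0.0034885 ]
```

```bash
cat >> h.py <<'E'
TEE=np.array([.568,-.053,.194]); HND=np.array([.6022,-.163,.1948]); n=Cm[:,2]
E
python3 -c "
from h import *
rel(TEE+.11*n,tool(0))"
```

```text
rotvec [-0.41  -0.189  0.854] shift [-0.5061 -0.4252 -0.0436] F [ 0.8  0.2 -0.1] clock 0.1 tcp [0.2304 0.5262 0.2494] j [ 1.05  0.38  0.08  1.27 -0.    1.46] open 0.085
```

The rows are not in the units I measure in: turns go in shares of pi/2 rad. I convert before sending: 0.854 rad / 1.5708 = 0.5437.

Request:
shift_gripper(
  plan=[
    [[-0.0637, -0.0318, 0.1273, -0.06, -0.05, -0.04, 0.085], [-0.261, -0.1203, 0.5437, -0.253, -0.213, -0.05, 0.085], [-0.261, -0.1203, 0.5437, -0.253, -0.213, -0.05, 0.085], [-0.261, -0.1203, 0.5437, -0.253, -0.213, -0.05, 0.085], [-0.261, -0.1203, 0.5437, -0.253, -0.213, -0.05, 0.085], [-0.261, -0.1203, 0.5437, -0.506, -0.425, -0.044, 0.085], [-0.261, -0.1203, 0.5437, -0.506, -0.425, -0.044, 0.085], [-0.261, -0.1203, 0.5437, -0.506, -0.425, -0.044, 0.085]],
  ],
  grip_force=60,
)

```text
clock: 1.1
tool_pos: [0.4488, 0.0835, 0.2962]
eef_rot: [2.703, -0.001, 1.861]
contact_force: [0.9, 0.3, 0.4]
opening: 0.0851
gripper_force: 0.0
```

```bash
python3 -c "
from h import *
rel(TEE+.11*n,tool(0))"
```

```text
rotvec [ 0.002 -0.001 -0.   ] shift [-0.1649  0.0249  0.0143] F [0.9 0.3 0.4] clock 1.1 tcp [0.4488 0.0835 0.2962] j [-0.05 -0.23 -0.57  0.82  0.14  1.26] open 0.085
```

Request:
shift_gripper(
  plan=[
    [[0, 0, 0, -0.055, 0.008, 0.005, 0.085], [0, 0, 0, -0.11, 0.016, 0.01, 0.085], [0, 0, 0, -0.165, 0.025, 0.0143, 0.085], [0, 0, 0, -0.165, 0.025, 0.0143, 0.085], [0, 0, 0, -0.165, 0.025, 0.0143, 0.085]],
  ],
)

```text
clock: 1.72
tool_pos: [0.5228, -0.0642, 0.2929]
eef_rot: [2.705, -0.003, 1.86]
contact_force: [0.2, 0.6, 0.7]
opening: 0.0848
gripper_force: 0.0
```

```bash
python3 - <<'E'
from h import *
rel(TEE+.11*n,tool(0)); m=optics.camera_model("wrist")
p,d=optics.camera("wrist"); cv2.imwrite("pics/w1.png",p); np.save("pics/w1.npy",d)
for P in (TEE,TEE+.015*n,HND):
    c=m['R']@P+m['t']; print((m['fx']*c[0]/c[2]+m['cx']).round(1),(m['fy']*c[1]/c[2]+m['cy']).round(1),c[2].round(3))
X=cloud(d,m); u=(X-TEE)@Cm
s=(d>0)&(abs(u[...,0])<.02)&(abs(u[...,1])<.045)&(u[...,2]>.007)&(u[...,2]<.03)
q=u[s]; print(len(q), np.percentile(q,[2,50,98],0))
E
```

```text
rotvec [-0.    -0.002 -0.001] shift [-0.0022  0.0004 -0.0007] F [0.2 0.6 0.7] clock 1.73 tcp [ 0.5228 -0.0642  0.2929] j [-0.39 -0.04 -0.41  0.86  0.27  0.93] open 0.085
278.4 216.8 0.246
278.5 223.9 0.232
280.3 346.4 0.282
1627 [[-0.00997279 -0.03064075  0.01005956]
 [-0.00377362  0.00270497  0.01407709]
 [ 0.00246556  0.03093241  0.01587142]]
```

View pics/w1.png

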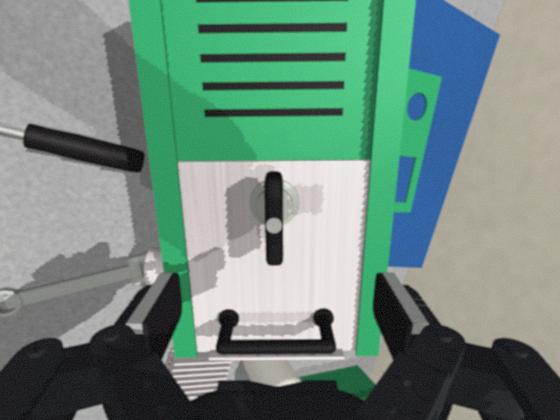

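The wrist view shows the tee bar centred at (274,220) against a predicted 278,224, so it lies about 3 mm down-slope. The handle bar is at (277,346), as predicted. Descending with that correction.

```bash
sed -i 's/^TEE=.*$/&; TEE=TEE-.003*Cm[:,0]/' h.py
```

Request:
shift_gripper(
  plan=[
    [[0, 0, 0, -0.002, -0.0026, 0.04, 0.085], [0, 0, 0, -0.002, -0.0026, 0.08, 0.085], [0, 0, 0, -0.002, -0.0026, 0.095, 0.085], [0, 0, 0, -0.002, -0.0026, 0.107, 0.085], [0, 0, 0, -0.002, -0.0026, 0.107, 0.085]],
  ],
)

```text
clock: 2.4
tool_pos: [0.5647, -0.0529, 0.1952]
eef_rot: [2.705, -0.002, 1.862]
contact_force: [-0.1, 0.2, -0.3]
opening: 0.0848
gripper_force: 0.0
```

```bash
python3 -c "
from h import *
rel(TEE+.003*n,tool(0))"
```

```text
rotvec [ 0.    -0.002  0.001] shift [-0.0011 -0.0007 -0.0006] F [-0.1  0.2 -0.3] clock 2.4 tcp [ 0.5647 -0.0529  0.1952] j [-0.34  0.1  -0.53  0.58  0.25  0.99] open 0.085
```

Request:
shift_gripper(
  plan=[
    [[0, 0, 0, 0, 0, 0, 0.0], [0, 0, 0, 0, 0, 0, 0.0], [0, 0, 0, 0, 0, 0, 0.0], [0, 0, 0, 0, 0, 0, 0.0], [0, 0, 0, 0, 0, 0, 0.0], [0, 0, 0, 0, 0, 0, 0.0]],
  ],
  grip_force=60,
)

```text
clock: 3.15
tool_pos: [0.5647, -0.0545, 0.1958]
eef_rot: [2.705, -0.0, 1.86]
contact_force: [-4.8, -0.9, 4.0]
opening: 0.0121
gripper_force: 58.4
```

```bash
python3 -c "
from h import *
rel(TEE+.003*n,tool(0));print(observe()['contact_force']@Cm)"
```

```text
rotvec [ 0.    -0.    -0.001] shift [ 0.0005 -0.0005  0.0001] F [-4.8 -0.9  4. ] clock 3.15 tcp [ 0.5647 -0.0545  0.1958] j [-0.34  0.1  -0.53  0.58  0.25  0.99] open 0.012
[-2.73268545  0.47967129  5.67459801]
```

Request:
shift_gripper(
  plan=[
    [[0, 0, 0, 0, 0, -0.004, 0.0], [0, 0, 0, 0, 0, -0.008, 0.0], [0, 0, 0, 0, 0, -0.012, 0.0], [0, 0, 0, 0, 0, -0.0145, 0.0], [0, 0, 0, 0, 0, -0.0145, 0.0], [0, 0, 0, 0, 0, -0.0145, 0.0]],
  ],
  grip_force=80,
)

```text
clock: 3.9
tool_pos: [0.5589, -0.0557, 0.2082]
eef_rot: [2.705, -0.002, 1.861]
contact_force: [3.3, -0.2, -9.6]
opening: 0.0117
gripper_force: 78.9
```

```bash
python3 -c "
from h import *
rel(TEE+.003*n,tool(0));print(observe()['contact_force']@Cm)"
```

```text
rotvec [ 0.    -0.001 -0.001] shift [ 0.     -0.0004  0.0138] F [ 3.3 -0.2 -9.6] clock 3.9 tcp [ 0.5589 -0.0557  0.2082] j [-0.35  0.08 -0.52  0.62  0.25  0.98] open 0.012
[ -1.24718359  -1.10179382 -10.04423892]
```

Converted, -1.02 rad / 1.5708 = -0.6494.

Request:
shift_gripper(
  plan=[
    [[0, 0, -0.1082, 0, 0, 0, 0.0], [0, 0, -0.2165, 0, 0, -0.0003, 0.0], [0, 0, -0.3247, 0, 0, -0.0007, 0.0], [0, 0, -0.4329, 0, 0, -0.0012, 0.0], [0, 0, -0.5411, 0, 0, -0.0016, 0.0], [0, 0, -0.6494, 0, 0, -0.002, 0.0], [0, 0, -0.6494, 0, 0, -0.002, 0.0]],
  ],
  grip_force=80,
)

```text
clock: 4.78
tool_pos: [0.558, -0.0559, 0.2099]
eef_rot: [2.9, 0.367, 2.833]
contact_force: [4.1, 0.0, -10.2]
opening: 0.0119
gripper_force: 78.7
```

```bash
python3 -c "
from h import *
rel(TEE+.003*n,tool(1.02));o=observe();print(o['contact_force']@Cm,o['wrist_torque']@Cm)"
```

```text
rotvec [ 0.002 -0.001 -0.003] shift [ 0.0002 -0.0003  0.0158] F [  4.1   0.  -10.2] clock 4.78 tcp [ 0.558  -0.0559  0.2099] j [-0.35  0.07 -0.51  0.62  0.26 -0.04] open 0.012
[ -0.76371983  -1.1564623  -10.86606669] [-0.16767692  0.50048071  0.06954793]
```

Converted, -1.43 rad / 1.5708 = -0.9104.

Request:
shift_gripper(
  plan=[
    [[0, 0, -0.1146, 0, 0, -0.0004, 0.0], [0, 0, -0.2292, 0, 0, -0.0009, 0.0], [0, 0, -0.3438, 0, 0, -0.0014, 0.0], [0, 0, -0.4584, 0, 0, -0.0018, 0.0], [0, 0, -0.573, 0, 0, -0.0023, 0.0], [0, 0, -0.6875, 0, 0, -0.0028, 0.0], [0, 0, -0.8021, 0, 0, -0.0033, 0.0], [0, 0, -0.9104, 0, 0, -0.0037, 0.0]],
  ],
  grip_force=80,
)

```text
clock: 5.78
tool_pos: [0.5564, -0.0564, 0.2131]
eef_rot: [-2.798, 0.274, -1.924]
contact_force: [5.6, -1.0, -11.0]
opening: 0.0117
gripper_force: 78.9
```

Request:
shift_gripper(
  plan=[
    [[0, 0, 0, 0, 0, 0, 0.0], [0, 0, 0, 0, 0, 0, 0.0], [0, 0, 0, 0, 0, 0, 0.0]],
  ],
)

```text
clock: 6.15
tool_pos: [0.5564, -0.0564, 0.2132]
eef_rot: [-2.799, 0.275, -1.927]
contact_force: [2.9, -0.4, -11.6]
opening: 0.0117
gripper_force: 78.8
```

```bash
python3 -c "
from h import *
rel(TEE+.003*n,tool(2.45));o=observe();print(o['contact_force']@Cm,o['wrist_torque']@Cm)"
```

```text
rotvec [ 0.001  0.001 -0.003] shift [0.0002 0.     0.0195] F [  2.9  -0.4 -11.6] clock 6.15 tcp [ 0.5564 -0.0564  0.2132] j [-0.35  0.07 -0.51  0.63  0.26 -1.47] open 0.012
[ -2.47795727  -1.26091272 -11.61475293] [-0.0803659   0.86827946 -0.70532638]
```

The reaction torque has jumped from about 0.07 to 0.7 N m, so the screw is at its stop. Releasing and backing off to check.

Converted, 0.03 rad / 1.5708 = 0.0191.

Request:
shift_gripper(
  plan=[
    [[0, 0, 0.0191, 0, 0, 0, 0.0], [0, 0, 0.0191, 0, 0, 0, 0.085], [0, 0, 0.0191, 0, 0, 0, 0.085], [0, 0, 0.0191, 0, 0, 0, 0.085], [0, 0, 0.0191, 0, 0, 0, 0.085], [0, 0, 0.0191, 0, 0, -0.03, 0.085], [0, 0, 0.0191, 0, 0, -0.08, 0.085], [0, 0, 0.0191, 0, 0, -0.08, 0.085]],
  ],
)

```text
clock: 7.15
tool_pos: [0.5263, -0.0675, 0.2912]
eef_rot: [-2.796, 0.285, -1.952]
contact_force: [0.2, -0.3, -0.4]
opening: 0.0851
gripper_force: 0.0
```

```bash
python3 - <<'E'
from h import *
m=optics.camera_model("wrist")
p,d=optics.camera("wrist"); cv2.imwrite("pics/w2.png",p)
X=cloud(d,m); u=(X-TEE)@Cm
s=(d>0)&(np.hypot(u[...,0],u[...,1])<.045)&(u[...,2]>.02)&(u[...,2]<.05)
q=u[s]; print(len(q), np.percentile(q,[2,50,98],0)); l=np.linalg.svd(q[:,:2]-q[:,:2].mean(0))[2][0]; print("turn",np.arctan2(-l[0],l[1])%np.pi)
rel(HND+.07*n,tool(np.pi/2))
E
```

```text
1978 [[-0.02379613 -0.02653605  0.02620777]
 [-0.00304974 -0.00402017  0.03213341]
 [ 0.02082772  0.02204681  0.03400827]]
turn 2.409515378163738
rotvec [-0.004  0.004  0.85 ] shift [ 0.0843 -0.0763  0.0349] F [-0.4 -0.7 -1.1] clock 7.2 tcp [ 0.5257 -0.0671  0.2889] j [-0.4  -0.03 -0.41  0.84  0.27 -1.49] open 0.085
```

View pics/w2.png

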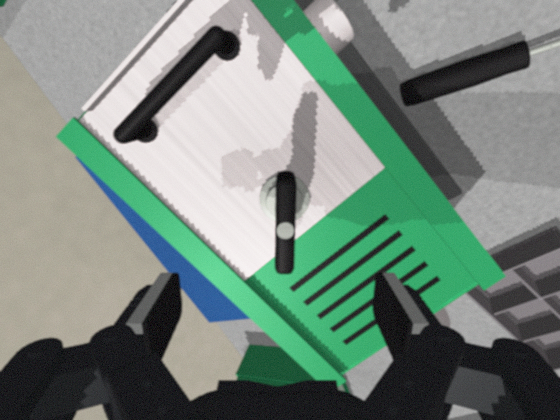

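The screw is parked: the tee at (285,230) measures turn 2.41 and about 18 mm out, with the cover still shut. Next, the cover handle.

Converted, 0.85 rad / 1.5708 = 0.5411.

Request:
shift_gripper(
  plan=[
    [[0, 0, 0.1146, 0.021, -0.019, 0.005, 0.07], [0, 0, 0.2292, 0.042, -0.038, 0.01, 0.07], [0, 0, 0.3438, 0.063, -0.057, 0.015, 0.07], [0, 0, 0.4584, 0.0843, -0.0763, 0.025, 0.07], [0, 0, 0.5411, 0.0843, -0.0763, 0.035, 0.07], [0, 0, 0.5411, 0.0843, -0.0763, 0.035, 0.07], [0, 0, 0.5411, 0.0843, -0.0763, 0.035, 0.07]],
  ],
)

```text
clock: 8.07
tool_pos: [0.5724, -0.17, 0.2546]
eef_rot: [3.14, 0.437, -2.851]
contact_force: [0.4, 0.1, 0.6]
opening: 0.0699
gripper_force: 0.0
```

```bash
python3 -c "
from h import *
rel(HND+.001*n,tool(np.pi/2))"
```

```text
rotvec [0.002 0.001 0.001] shift [-0.0024 -0.0019  0.0662] F [0.4 0.1 0.6] clock 8.07 tcp [ 0.5724 -0.17    0.2546] j [-0.55  0.15 -0.29  0.82  0.32 -0.79] open 0.07
```

Request:
shift_gripper(
  plan=[
    [[0, 0, 0, -0.0024, -0.0019, 0.03, 0.07], [0, 0, 0, -0.0024, -0.0019, 0.055, 0.07], [0, 0, 0, -0.0024, -0.0019, 0.066, 0.07], [0, 0, 0, -0.0024, -0.0019, 0.066, 0.0], [0, 0, 0, -0.0024, -0.0019, 0.066, 0.0], [0, 0, 0, -0.0024, -0.0019, 0.066, 0.0], [0, 0, 0, -0.0024, -0.0019, 0.066, 0.0], [0, 0, 0, -0.0024, -0.0019, 0.066, 0.0]],
  ],
  grip_force=50,
)

```text
clock: 9.07
tool_pos: [0.6023, -0.1634, 0.1978]
eef_rot: [3.14, 0.439, -2.852]
contact_force: [-3.9, 2.6, 5.5]
opening: 0.0102
gripper_force: 48.8
```

```bash
python3 -c "
from h import *
rel(HND+.001*n+.13*Cm[:,1],tool(np.pi/2))"
```

```text
rotvec [ 0.001  0.003 -0.001] shift [0.0013 0.1304 0.0019] F [-3.9  2.6  5.5] clock 9.07 tcp [ 0.6023 -0.1634  0.1978] j [-0.51  0.24 -0.35  0.67  0.31 -0.75] open 0.01
```

Request:
shift_gripper(
  plan=[
    [[0, 0, 0, 0, 0.015, 0, 0.0], [0, 0, 0, 0, 0.04, 0, 0.0], [0, 0, 0, 0, 0.065, 0, 0.0], [0, 0, 0, 0, 0.09, 0, 0.0], [0, 0, 0, 0, 0.112, 0, 0.0], [0, 0, 0, 0, 0.125, 0, 0.0], [0, 0, 0, 0, 0.132, 0, 0.0], [0, 0, 0, 0, 0.132, 0, 0.0]],
  ],
)

```text
clock: 10.07
tool_pos: [0.5641, -0.0389, 0.1978]
eef_rot: [-3.137, 0.437, -2.853]
contact_force: [-8.0, -8.1, 7.5]
opening: 0.0099
gripper_force: 50.2
```

```bash
python3 -c "
from h import *
rel(HND+.001*n+.13*Cm[:,1],tool(np.pi/2));print(observe()['contact_force']@Cm)"
```

```text
rotvec [-0.006  0.    -0.001] shift [0.0003 0.0002 0.0021] F [-8.  -8.1  7.5] clock 10.07 tcp [ 0.5641 -0.0389  0.1978] j [-0.3   0.09 -0.54  0.57  0.23 -0.55] open 0.01
[-5.85659573 -5.50370976 10.9771544 ]
```

Moved the full 130 mm, with about 5 N against the stop. Releasing and checking.

Request:
shift_gripper(
  plan=[
    [[0, 0, 0, 0, -0.001, 0, 0.07], [0, 0, 0, 0, -0.001, 0, 0.07], [0, 0, 0, 0, -0.001, 0, 0.07], [0, 0, 0, 0, -0.001, 0, 0.07], [0, 0, 0, 0, -0.001, -0.05, 0.07], [0, 0, 0, 0, -0.001, -0.1, 0.07], [0, 0, 0, 0, -0.001, -0.12, 0.07], [0, 0, 0, 0, -0.001, -0.12, 0.07]],
  ],
)

```text
clock: 11.08
tool_pos: [0.5169, -0.0534, 0.3074]
eef_rot: [-3.14, 0.441, -2.852]
contact_force: [0.8, 0.0, -0.4]
opening: 0.07
gripper_force: 0.0
```

```bash
python3 - <<'E'
from h import *
rel(HND,tool(np.pi/2)); m=optics.camera_model("wrist")
p,d=optics.camera("wrist"); t,_=optics.camera("top"); cv2.imwrite("pics/end.png",np.hstack([cv2.resize(p,(400,300)),cv2.resize(t,(400,300))]))
X=cloud(d,m); u=(X-HND)@Cm
s=(d>0)&(abs(u[...,0])<.05)&(abs(u[...,1]-.13)<.03)&(u[...,2]>0)&(u[...,2]<.02)
q=u[s]; print(len(q), np.percentile(q,[2,50,98],0))
u=(X-TEE)@Cm-np.array([0,.13,0]); s=(d>0)&(np.hypot(u[...,0],u[...,1])<.045)&(u[...,2]>.02)&(u[...,2]<.05)
q=u[s]; print(len(q), np.percentile(q,[2,50,98],0))
if len(q)>9: l=np.linalg.svd(q[:,:2]-q[:,:2].mean(0))[2][0]; print("turn",np.arctan2(-l[0],l[1])%np.pi)
E
```

```text
rotvec [-0.002  0.005 -0.001] shift [ 0.0024 -0.1293  0.1235] F [ 0.8  0.  -0.4] clock 11.07 tcp [ 0.5169 -0.0534  0.3074] j [-0.38 -0.06 -0.4   0.88  0.27 -0.62] open 0.07
1799 [[-0.0485702   0.12302254  0.00117704]
 [-0.00789777  0.12879535  0.00458979]
 [ 0.04042363  0.13420393  0.00641942]]
1923 [[-0.02548147 -0.02792024  0.02221628]
 [-0.00476229 -0.0058856   0.03253676]
 [ 0.01970541  0.02098561  0.0344444 ]]
turn 2.406590969945933
```

View pics/end.png

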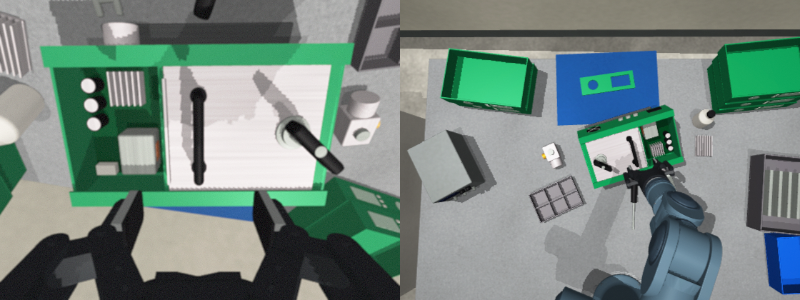

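The picture shows the bay open, with the handle at (198,135) measuring about 129 mm of travel. The screw is parked at 2.41 rad, and the robot is clear of everything.

```bash
python3 -c "
from rig import manip, optics, ticket, observe
print(ticket.hand_in())"
```

```text
the job is handed in; nothing more can be done
None
```

The bay is open and the job is handed in (no verdict came back): the screw is parked at about 2.41 rad and 18 mm out, the cover is open about 129 mm, and the robot has let go and stands clear.

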